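Fetch the multimeter from behind the bottles

TASK

The red multimeter lies in the wooden tray behind three bottles. First stand all three bottles upright on the blue side mat; then lay the multimeter face up on the grey foam pad, centred and lined up with it; and only then put each bottle back in the middle of the coaster that has its cap's colour. Drop nothing, knock no bottle over, and leave the circuit board where it is.

Things in the scene. Friction and masses are not known exactly. Their poses are not given: they have to be found in the camera images.
- bottle_black: Upright brown amber glass bottle with a black cap and a black label band. Round body, 38 mm diameter up to 75 mm above its underside, then shoulder and 27 mm cap; 105 mm tall; 0.1 to 0.2 kg. Origin: centre of underside. Starts on the black coaster; grip it along the coaster's x (neighbours stand 75 mm away along y), 60 to 68 mm above its underside so that the cap clears the gripper.
- bottle_green: Upright white plastic bottle with a green cap and a green label band. Round body, 38 mm diameter up to 75 mm above its underside, then shoulder and 27 mm cap; 105 mm tall; 0.1 to 0.2 kg. Origin: centre of underside. Starts on the green coaster; grip it along the coaster's x (neighbours stand 75 mm away along y), 60 to 68 mm above its underside so that the cap clears the gripper.
- bottle_yellow: Upright bare aluminium bottle with a yellow cap and a yellow label band. Round body, 38 mm diameter up to 75 mm above its underside, then shoulder and 27 mm cap; 105 mm tall; 0.1 to 0.2 kg. Origin: centre of underside. Starts on the yellow coaster; grip it along the coaster's x (neighbours stand 75 mm away along y), 60 to 68 mm above its underside so that the cap clears the gripper.
- coaster_black: Flat round black coaster, 56 mm diameter, 3 mm thick, fixed on the 6 mm floor of a pale wooden tray (190 x 270 mm, rim 18 mm high). Origin: centre of underside (z = 0.006); a bottle stands 3 mm above it. Axes as the tray's: x from the row of coasters towards the multimeter, y along the row (centres 75 mm apart; which colour is where changes).
- coaster_green: Flat round green coaster, 56 mm diameter, 3 mm thick, fixed on the 6 mm floor of a pale wooden tray (190 x 270 mm, rim 18 mm high). Origin: centre of underside (z = 0.006); a bottle stands 3 mm above it. Axes as the tray's: x from the row of coasters towards the multimeter, y along the row (centres 75 mm apart; which colour is where changes).
- coaster_yellow: Flat round yellow coaster, 56 mm diameter, 3 mm thick, fixed on the 6 mm floor of a pale wooden tray (190 x 270 mm, rim 18 mm high). Origin: centre of underside (z = 0.006); a bottle stands 3 mm above it. Axes as the tray's: x from the row of coasters towards the multimeter, y along the row (centres 75 mm apart; which colour is where changes).
- meter: Red pocket multimeter, grey face, greenish screen, black dial, face up on the tray's 6 mm floor about 90 mm behind the row of bottles. 52 mm wide (its x), 105 long (its y), 24 thick plus 4 mm of unfelt face details; about 0.17 kg. Origin: centre of underside, z out of the face. Grip across its width from above. A spool and a pot, up to 34 mm tall, stand off its ends.
- side_mat: Blue mat lying on the table beside the other work places, 130 mm (its x) by 220 mm (its y), 3 mm thick, fixed, empty at the start: the side area for the bottles. Origin: centre of its underside. Three bottles fit in a row along its y, 70 mm apart.
- foam_pad: Grey foam pad (firm), 76 mm (its x) by 130 mm (its y), 4 mm thick, fixed on top of a pale stone slab 20 mm high (220 x 220 mm); the rest for the multimeter, which lies with its long side along the pad's y. Origin: centre of its underside, z = 0.020.
- circuit_board: Dark circuit board with brass-coloured and white components, 68 mm (its x) by 150 mm (its y), 4 mm thick with parts up to 6 mm, lying loose on the stone slab beside the foam pad, its centre 110 mm from the pad's along the pad's x (give or take 10 mm). Origin: centre of its underside. To be left where it is.
Not all that is in view belongs to the job. Leave any pink look-alike of the bottle_green alone.

How it is judged:
By the outcome, as a careful person would: the job done as asked, in the order asked, and still so for the second after the job is handed in, with the robot touching nothing.
It also fails if it takes over 147 s, if anything falls off the work surface, if the arm or the gripper's body presses on something with over 40 N, if the wrist force passes 120 N, or if a joint passes its speed limit or range.

ROBOT

A 7-joint arm with a two-finger parallel gripper is mounted at the origin on the work surface. World frame = base frame: x ahead of the robot, y to its left, z up, the work surface at z = 0. Lengths are in m, angles in rad, forces in N, time in s.
With the tool pointing down it reaches from about 0.425 to 0.925 m from the base axis. Payload 6.8 kg.
Tool frame: the origin (TCP) lies at the very end of the fingers, on their centre line; the grasp point (between the pads) lies 19 mm behind it; z points along the fingers, y is the line along which they close (so a half turn about z gives the same grasp; the last joint's range is limited). The gripper opens to 85 mm and grips with 20 to 120 N. Pads are 22 mm wide; open, the fingers measure 114 mm over their backs; the gripper's body (76 mm by 85 mm) begins 54 mm behind the grasp point. The pads swing forward as they close: fully open they stand 13 mm farther back than shut.
Start: joints at [-1.342, 0.477, 0.022, 1.555, -0.011, 1.109, -0.083], TCP at [0.223, 0.637, 0.231] pointing down, gripper open.
Joint ranges: [-2.96, 2.96], [-0.34, 2.1], [-1.41, 1.46], [0.24, 2.44], [-1.37, 4.51], [0.17, 1.92], [-2.96, 2.96]. Speed limits (rad/s): [2.39, 2.39, 3.14, 3.14, 3.14, 3.14, 3.14].

INTERFACE

Orientations are given as a unit quaternion [w, x, y, z].
In Python, from station import bot gives the robot as it stands. The module is installed in compiled form; this text tells all that it offers.
- The arm moves only by the shell command python3 -m jog 'ROWS' [OPENING] [FORCE]. ROWS is JSON, a list of rows, each a list of 4 numbers: the shift along the tool's x, y, z in cm, then the turn about the tool's z in rad. In form: [[x, y, z, spin], ...]. A call has 1 to 20 rows; each row is the pose to reach, as a shift and turn from the pose commanded when the call began, along the tool's axes at that moment; what a row does not reach only later rows make up. A row lasts 1/12 s, in which the tool goes at most 41.7 mm and 7.16 degrees, less where a joint would pass 70% of its speed; a pose out of reach is approached as far as the arm can. A call with a gripper value outside its range is refused whole. OPENING is the closure, from -1 (fully open) to 1 (shut), set as the call begins (- or left out, the last holds). The fingers move at their own pace and stop on an object; FORCE is the grip in N (left out, the last holds). Time passes only in rows, so rows that repeat a pose let the fingers close. It gives the time, the measured TCP pose, the force, the opening and the grip force at its end, in the units of the state.
- bot.get_obs(): the state, without advancing time (a new reading comes with each control period).
- bot.read_camera(name): name is "scene" or "top"; returns a dict with "pixels" (384x512x3 uint8, red, green, blue), "depth" (384x512 float32, m along the optical axis (not along the pixel's ray), 0 where there is no reading), "fovy" (degrees; the focal length in pixels is half the picture's height over the tangent of half this angle, whatever the lens; pixels are square), "cx", "cy" (the principal point, pixels), "pose" (4x4, takes a point from camera to world coordinates). Camera axes: x right, y down, z forward; pixel columns grow to the right and rows downward; lengths in m; the calibration is good to about 2 mm. A picture is of the moment at which its call begins.
- bot.hand_in(): hands the job in; it is judged then, once.
The state is a dict: "t": time; "q": joint angles; "joint_vel": joint speeds; "joint_torque": joint torques, N m; "eef_pos": TCP position; "tool_rot": TCP orientation; "contact_force": force on the tool from outside, world axes, zero at the start; "torque": the same for the moment, N m; "gripper_width": opening from 0.0 (shut) to 1.0 (fully open); "grasp_force": force on a finger pad.
Only numpy, scipy, OpenCV 4.12 (cv2) and the standard library are available. Lean on these libraries where they do the work, as an engineer would, in place of code of your own. Each camera call takes 0.05 s, during which the arm holds its last target. There are 200 camera calls.

## Working session

There is one attempt and no reset: what is moved stays moved. The work goes in short steps, Python scripts to look and compute and a shell command to move; the robot and the scene stay as the last step left them, time stands still between calls to the robot, and variables do not carry over. Pictures are saved under pics/ and viewed, at most 14 in all, crops included, and the job is handed in when it is done.

```bash
mkdir -p pics; cat > h.py <<'E'
from station import bot
import numpy as np, cv2
def snap(n,fn=None):
    c=bot.read_camera(n)
    if fn: cv2.imwrite('pics/'+fn,c['pixels'][:,:,::-1])
    return c
def ray(c,u,v):
    f=c['pixels'].shape[0]/2/np.tan(np.radians(c['fovy'])/2)
    d=np.array([(u-c['cx'])/f,(v-c['cy'])/f,1.0]); return c['pose'][:3,3],c['pose'][:3,:3]@d
def onz(c,u,v,z):
    o,d=ray(c,u,v); return o+d*(z-o[2])/d[2]
def pt(c,u,v):
    o,d=ray(c,u,v); return o+d*c['depth'][int(round(v)),int(round(u))]
E
python3 - <<'E'
from h import *
o=bot.get_obs(); print({k:np.round(v,3) for k,v in o.items()})
for n in('top','scene'):
    c=snap(n,n+'0.png'); np.savez(n+'0.npz',**c); print(n,c['fovy'],c['cx'],c['cy'],c['pose'].round(3).tolist())
E
```

```text
{'t': np.float64(0.0), 'q': array([-1.342,  0.478,  0.022,  1.556, -0.011,  1.109, -0.083]), 'joint_vel': array([ 0.001, -0.   , -0.   ,  0.   ,  0.   ,  0.001,  0.   ]), 'joint_torque': array([-1.0000e-03, -5.9645e+01,  1.6070e+00, -2.8120e+01,  1.2000e-02,
        1.0000e-02,  0.0000e+00]), 'eef_pos': array([0.223, 0.637, 0.23 ]), 'tool_rot': array([-0.   ,  0.168,  0.986, -0.001]), 'contact_force': array([ 0.493, -0.7  ,  0.591]), 'torque': array([-0.006,  0.013, -0.04 ]), 'grasp_force': np.float64(0.0), 'gripper_width': np.float64(0.999)}
top 51.514451082051494 258.1891871411921 192.6059970605163 [[-0.01, -0.996, 0.092, 0.409], [-1.0, 0.01, 0.003, 0.063], [-0.004, -0.091, -0.996, 1.117], [0.0, 0.0, 0.0, 1.0]]
scene 45.06438412017954 258.5887070704675 187.82251800792025 [[0.29, 0.755, -0.588, 1.248], [0.957, -0.226, 0.182, -0.167], [0.004, -0.615, -0.788, 1.093], [0.0, 0.0, 0.0, 1.0]]
```

View pics/top0.png

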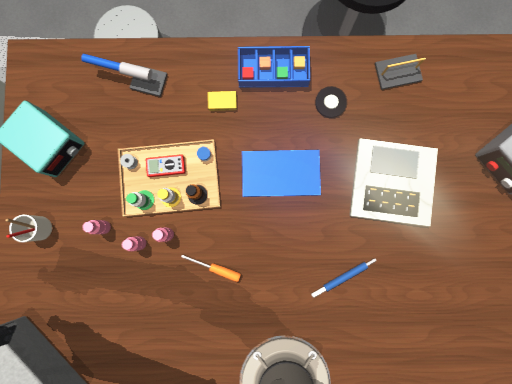

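View pics/scene0.png

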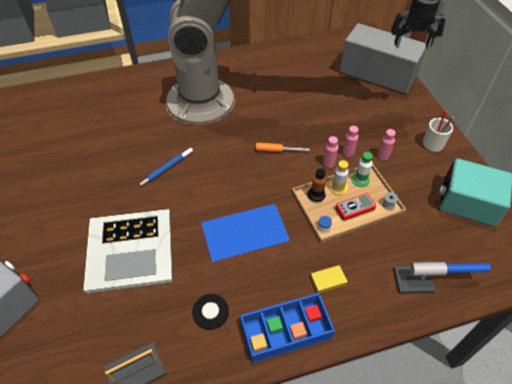

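The top view (512x384) shows the tray at about (170,178). The caps are green (140,199), yellow (168,195) and black (196,192), with the meter at (166,165), the mat at (281,173), the foam pad at (395,162) and the board at (392,201). The pink decoys at (97,227), (133,244) and (162,235) stand outside the tray.

```bash
cat >> h.py <<'E'
def cloud(c):
    h,w=c['depth'].shape; v,u=np.mgrid[:h,:w]; f=h/2/np.tan(np.radians(c['fovy'])/2)
    d=np.stack([(u-c['cx'])/f,(v-c['cy'])/f,np.ones((h,w))],-1)*c['depth'][...,None]
    return d@c['pose'][:3,:3].T+c['pose'][:3,3]
def rect(c,mask,z):
    m=cv2.morphologyEx(mask.astype(np.uint8),cv2.MORPH_CLOSE,np.ones((5,5)))
    k=max(cv2.findContours(m,cv2.RETR_EXTERNAL,cv2.CHAIN_APPROX_NONE)[0],key=cv2.contourArea)[:,0]
    p=np.array([onz(c,u,v,z)[:2] for u,v in k],np.float32)
    (x,y),(w,h),a=cv2.minAreaRect(p*1000)
    if w>h: a+=90; 
    a=(a+90)%180-90 # direction of long axis is a+90
    return round(x,1),round(y,1),round(min(w,h),1),round(max(w,h),1),round(a,1)
E
cat > m.py <<'E'
from h import *
for n in('top','scene'):
    c=dict(np.load(n+'0.npz')); P=cloud(c); hsv=cv2.cvtColor(c['pixels'],cv2.COLOR_RGB2HSV); H,S,V=[hsv[...,i].astype(int) for i in range(3)]
    X,Y,Z=P[...,0],P[...,1],P[...,2]
    print(n,'table z',np.median(Z[(abs(X-.45)<.02)&(abs(Y)<.05)]))
    blue=(H>100)&(H<125)&(S>150)&(X>.5)&(X<.75)&(abs(Y)<.17)&(Z<.02); print('mat',rect(c,blue,.003))
    reg=(X>.5)&(X<.8)&(Y<-.1)&(Y>-.45)
    slab=reg&(Z>.012)&(Z<.035); print('slab',rect(c,slab,.020))
    tray=(X>.5)&(X<.75)&(Y>.15)&(Y<.55)&(Z>.012)&(Z<.022)&(S<170); print('tray',rect(c,tray,.018))
    red=((H<6)|(H>174))&(S>150)&(X>.55)&(X<.72)&(Y>.2)&(Y<.45); print('meter',rect(c,red,.03),np.median(Z[red]))
    pad=reg&(S<40)&(V>100)&(V<185)&(Z>.015); print('pad',rect(c,pad,.024))
    dark=reg&(V<90)&(Z>.015); print('board',rect(c,dark,.024))
    cap=(X>.5)&(X<.62)&(Y>.2)&(Y<.45)&(Z>.104)&(Z<.122)
    nn,l,st,ce=cv2.connectedComponentsWithStats(cap.astype(np.uint8))
    for i in range(1,nn):
        if st[i,4]>8:
            m=l==i; print('cap',st[i,4],ce[i].round(1),P[m].mean(0).round(4),onz(c,*ce[i],.114).round(4),c['pixels'][m].mean(0).round())
E
python3 m.py
```

```text
top table z -0.00036412811862018835
mat (568.3, 1.5, 128.2, 214.8, -0.3)
slab (566.0, -314.9, 162.7, 221.0, -8.2)
tray (570.5, 317.2, 162.1, 270.7, 5.2)
meter (587.3, 323.0, 53.1, 104.0, 5.5) 0.028059668705535556
pad (512.3, -276.2, 24.9, 96.7, -0.6)
board (767.1, -174.1, 14.1, 31.6, -79.4)
cap 86 [190.9 189.5] [0.5112 0.2367 0.1135] [0.5112 0.2366 0.114 ] [74. 66. 62.]
cap 56 [162.7 191.8] [0.5061 0.3084 0.1133] [0.506  0.3083 0.114 ] [247. 243. 115.]
cap 13 [131.3 193.6] [0.5022 0.388  0.1137] [0.5022 0.3879 0.114 ] [140. 229. 150.]
scene table z 8.898649156563465e-05
mat (570.1, 2.8, 128.9, 218.7, 0.4)
slab (569.2, -314.3, 168.5, 220.8, -7.8)
tray (571.3, 318.0, 167.8, 273.5, 5.1)
meter (608.3, 319.9, 56.2, 112.3, -10.7) 0.024217907388024207
pad (595.9, -312.3, 75.7, 129.0, -8.4)
board (510.5, -300.5, 27.1, 145.4, -2.9)
cap 23 [367.9 158.4] [0.503  0.3877 0.1107] [0.5055 0.3859 0.114 ] [ 50. 126.  67.]
cap 57 [343.1 165.7] [0.5087 0.3091 0.1116] [0.5106 0.3079 0.114 ] [206. 176.  64.]
cap 73 [320.1 172.5] [0.5142 0.2378 0.1128] [0.5151 0.2373 0.114 ] [34. 29. 28.]
```

```bash
sed -i "s/reg=(X>.5)/reg=(X>.40)/; s/tray=(X>.5)/tray=(X>.42)/; s/pad=reg.*(Z>.015);/pad=reg\&(X>.54)\&(S<40)\&(V>100)\&(V<185)\&(Z>.015);/; s/dark=reg.*(Z>.015);/dark=reg\&(X<.56)\&(V<90)\&(Z>.01)\&(Y<-.2);/; s/cap=(X>.5).*/cap=(X>.47)\&(X<.6)\&(Y>.2)\&(Y<.45)\&(Z>.107)\&(Z<.122)/; s/red=(/red=(Z>.012)\&(/;s/red=.*(H<6)|(H>174))/red=(Z>.02)\&((H<8)|(H>172))/" m.py
cat >> m.py <<'E'
    for nm,m in (('pad',pad),('board',dark),('cap',cap)):
        v,u=np.nonzero(m); print(nm,len(u),u.min(),u.max(),v.min(),v.max())
    if n=='top': 
        g=(V-0); print('slab px rows', [tuple(c['pixels'][162,u]) for u in range(364,430,8)],[tuple(c['pixels'][v,395]) for v in range(136,190,6)])
    im=cv2.resize(c['pixels'][130:235,345:445] if n=='top' else c['pixels'][200:300,75:185],None,fx=5,fy=5,interpolation=0); cv2.imwrite('pics/pad_%s.png'%n,im[:,:,::-1])
E
python3 m.py
```

```text
top table z -0.00036412811862018835
mat (568.3, 1.5, 128.2, 214.8, -0.3)
slab (537.6, -310.7, 219.8, 221.3, -8.3)
tray (556.4, 315.9, 190.3, 270.7, 5.2)
meter (588.2, 322.7, 52.7, 104.7, 5.2) 0.028755727565623168
pad (617.3, -251.1, 0.0, 0.0, 0.0)Traceback (most recent call last):
  File "m.py", line 12, in <module>
    dark=reg&(X<.56)&(V<90)&(Z>.01)&(Y<-.2); print('board',rect(c,dark,.024))
                                                           ~~~~^^^^^^^^^^^^^
  File "h.py", line 20, in rect
    k=max(cv2.findContours(m,cv2.RETR_EXTERNAL,cv2.CHAIN_APPROX_NONE)[0],key=cv2.contourArea)[:,0]
      ~~~^^^^^^^^^^^^^^^^^^^^^^^^^^^^^^^^^^^^^^^^^^^^^^^^^^^^^^^^^^^^^^^^^^^^^^^^^^^^^^^^^^^^
ValueError: max() iterable argument is empty
```

```bash
sed -i "s/pad=reg.*(Z>.015);/pad=reg\&(X>.54)\&(S<60)\&(V<(238 if n=='top' else 185))\&(V>100)\&(Z>.015);/; s/dark=reg.*(Y<-.2);/dark=reg\&(X<.56)\&(V<(200 if n=='top' else 90))\&(Z>.01)\&(Y<-.2);/" m.py
python3 m.py
```

```text
top table z -0.00036412811862018835
mat (568.3, 1.5, 128.2, 214.8, -0.3)
slab (537.6, -310.7, 219.8, 221.3, -8.3)
tray (556.4, 315.9, 190.3, 270.7, 5.2)
meter (588.2, 322.7, 52.7, 104.7, 5.2) 0.028755727565623168
pad (592.8, -311.7, 77.7, 129.8, -8.8)
board (483.2, -298.8, 69.4, 150.4, -8.2)
cap 92 [190.9 189.8] [0.5104 0.2369 0.1136] [0.5103 0.2368 0.114 ] [73. 65. 62.]
cap 90 [162.7 193.5] [0.5018 0.3083 0.1135] [0.5017 0.3082 0.114 ] [244. 239. 112.]
cap 93 [131.3 197.7] [0.4919 0.3879 0.1138] [0.4918 0.3878 0.114 ] [115. 223. 137.]
pad 1331 355 437 138 178
board 1261 355 435 174 225
cap 275 126 196 185 202
slab px rows [(np.uint8(253), np.uint8(253), np.uint8(248)), (np.uint8(219), np.uint8(218), np.uint8(208)), (np.uint8(219), np.uint8(219), np.uint8(208)), (np.uint8(218), np.uint8(218), np.uint8(206)), (np.uint8(214), np.uint8(214), np.uint8(204)), (np.uint8(210), np.uint8(211), np.uint8(201)), (np.uint8(205), np.uint8(208), np.uint8(199)), (np.uint8(253), np.uint8(252), np.uint8(247)), (np.uint8(253), np.uint8(252), np.uint8(247))] [(np.uint8(143), np.uint8(101), np.uint8(72))
[... 291 characters left out ...]
8(253), np.uint8(253), np.uint8(248)), (np.uint8(253), np.uint8(253), np.uint8(248))]
scene table z 8.898649156563465e-05
mat (570.1, 2.8, 128.9, 218.7, 0.4)
slab (541.5, -310.2, 220.6, 225.0, 81.8)
tray (558.5, 316.8, 193.6, 273.5, 5.1)
meter (593.8, 323.1, 55.7, 108.2, 7.0) 0.027257139667951513
pad (595.9, -312.3, 75.7, 129.0, -8.4)
board (486.6, -298.3, 64.8, 146.3, -8.2)
cap 63 [367.  155.5] [0.4937 0.3888 0.113 ] [0.4945 0.3883 0.114 ] [ 67. 158.  84.]
cap 70 [342.8 164.1] [0.5039 0.3101 0.113 ] [0.5047 0.3096 0.114 ] [223. 190.  70.]
cap 72 [320.1 172.1] [0.513  0.2381 0.1132] [0.5137 0.2377 0.114 ] [37. 31. 30.]
pad 1315 84 211 240 304
board 813 103 157 217 242
cap 205 316 371 152 176
```

View pics/pad_top.png

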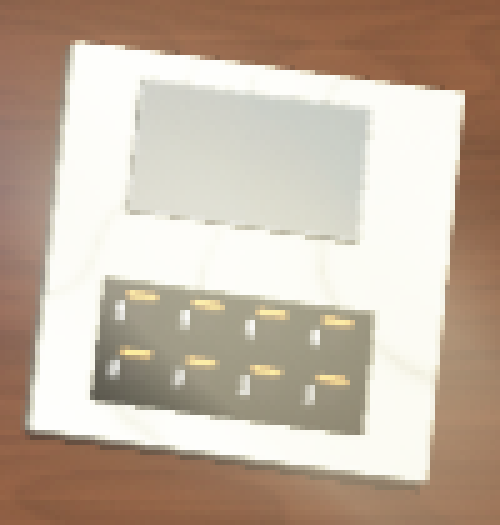

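The crop shows the pad (130-370, 80-240) and the board below it. All measured sizes match what was given. I'll average the two views and go to the black bottle.

```bash
cat > go.py <<'E'
import sys
from h import *
from scipy.spatial.transform import Rotation as R
o=bot.get_obs(); w,x,y,z=o['tool_rot']; M=R.from_quat([x,y,z,w]).as_matrix()
a=np.degrees(np.arctan2(M[1,1],M[0,1])); p=o['eef_pos']
print('t',round(float(o['t']),2),'tcp',p.round(4),'yang',round(a,2),'F',o['contact_force'].round(1),'w',round(float(o['gripper_width']),3),'g',round(float(o['grasp_force']),1))
for s in sys.argv[1:]:
    *tgt,ang=map(float,s.split(','))
    d=(a-ang+90)%180-90
    print(s,'shift cm',(100*M.T@(np.array(tgt)-p)).round(2),'spin',round(np.radians(d),3))
E
python3 go.py .512,.2373,.2,5.2 .512,.2373,.054,5.2
```

```text
t 0.1 tcp [0.2229 0.6366 0.2304] yang 70.71 F [ 0.3  0.4 -0.1] w 1.002 g 0.0
.512,.2373,.2,5.2 shift cm [-40.48 -28.13   3.09] spin 1.143
.512,.2373,.054,5.2 shift cm [-40.48 -28.1   17.69] spin 1.143
```

```bash
python3 -m jog '[[-10,-7,0,0.3],[-20,-14,0,0.6],[-30,-21,1,0.9],[-38,-26,2,1.1],[-40.5,-28.1,3.1,1.143],[-40.5,-28.1,3.1,1.143],[-40.5,-28.1,3.1,1.143],[-40.5,-28.1,3.1,1.143],[-40.5,-28.1,3.1,1.143],[-40.5,-28.1,3.1,1.143],[-40.5,-28.1,3.1,1.143],[-40.5,-28.1,3.1,1.143],[-40.5,-28.1,3.1,1.143],[-40.5,-28.1,3.1,1.143],[-40.5,-28.1,3.1,1.143],[-40.5,-28.1,3.1,1.143],[-40.5,-28.1,3.1,1.143],[-40.5,-28.1,3.1,1.143]]' -1 30; python3 go.py .512,.2373,.054,5.2
```

```text
t: 1.6
eef_pos: [0.5117, 0.2394, 0.2003]
tool_rot: [-0.0, 0.673, 0.739, 0.0]
contact_force: [0.2, 0.6, -0.5]
gripper_width: 1.002
grasp_force: 0.0
t 1.6 tcp [0.5117 0.2394 0.2003] yang 5.35 F [ 0.2  0.6 -0.5] w 1.002 g 0.0
.512,.2373,.054,5.2 shift cm [-2.100e-01  1.000e-02  1.463e+01] spin 0.003
```

```bash
python3 -m jog '[[0,0,3,0],[0,0,6,0],[0,0,9,0],[0,0,11,0],[0,0,12.5,0],[0,0,13.6,0],[0,0,14.3,0],[0,0,14.6,0],[0,0,14.6,0],[0,0,14.6,0]]'; python3 go.py .512,.2373,.054,5.2
```

```text
t: 2.43
eef_pos: [0.513, 0.2384, 0.055]
tool_rot: [0.0, 0.674, 0.739, 0.001]
contact_force: [0.4, -0.3, 0.7]
gripper_width: 1.001
grasp_force: 0.0
t 2.43 tcp [0.513  0.2384 0.055 ] yang 5.22 F [ 0.4 -0.3  0.7] w 1.001 g 0.0
.512,.2373,.054,5.2 shift cm [-0.1  -0.11  0.1 ] spin 0.0
```

```bash
python3 -m jog '[[0,0,0,0],[0,0,0,0],[0,0,0,0],[0,0,0,0],[0,0,0,0],[0,0,0,0],[0,0,0,0],[0,0,0,0],[0,0,0,0],[0,0,0,0]]' 1 40; python3 -m jog '[[0,0,-0.5,0],[0,0,-1.5,0],[0,0,-3,0],[0,0,-5,0],[0,0,-7.5,0],[0,0,-10,0],[0,0,-12.5,0],[0,0,-14,0],[0,0,-14.6,0],[0,0,-14.6,0]]'; python3 go.py .569,.072,.2,5.2 .569,.072,.049,5.2; python3 - <<'E'
from h import *
snap('scene','s1.png')
E
```

```text
t: 3.27
eef_pos: [0.5125, 0.2382, 0.0549]
tool_rot: [-0.0, 0.674, 0.739, 0.0]
contact_force: [-2.4, -0.7, 5.9]
gripper_width: 0.433
grasp_force: 39.6
t: 4.1
eef_pos: [0.5131, 0.2384, 0.2021]
tool_rot: [0.0, 0.674, 0.739, 0.002]
contact_force: [0.5, 0.9, -2.6]
gripper_width: 0.437
grasp_force: 40.4
t 4.1 tcp [0.5131 0.2384 0.2021] yang 5.21 F [ 0.5  0.9 -2.6] w 0.437 g 40.4
.569,.072,.2,5.2 shift cm [-17.08   4.05   0.19] spin 0.0
.569,.072,.049,5.2 shift cm [-17.1    4.01  15.29] spin 0.0
```

View pics/s1.png

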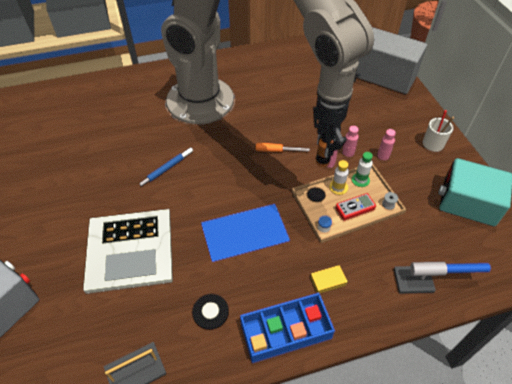

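The black bottle is held upright at about (322,150), and its black coaster is uncovered at (316,194).

```bash
python3 -m jog '[[-1,0.3,0,0],[-3,0.8,0,0],[-6,1.5,0,0],[-9,2.2,0,0],[-12,2.9,0,0],[-14.5,3.5,0,0],[-16.2,3.9,0,0],[-17.1,4,0,0],[-17.1,4,2,0],[-17.1,4,4.5,0],[-17.1,4,7.5,0],[-17.1,4,10,0],[-17.1,4,12,0],[-17.1,4,13.5,0],[-17.1,4,14.5,0],[-17.1,4,14.9,0],[-17.1,4,15.1,0],[-17.1,4,15.1,0],[-17.1,4,15.1,0]]'; python3 go.py .569,.072,.049,5.2
```

```text
t: 5.73
eef_pos: [0.5683, 0.0715, 0.0498]
tool_rot: [0.0, 0.674, 0.739, 0.0]
contact_force: [-0.2, 0.5, -1.4]
gripper_width: 0.433
grasp_force: 40.4
t 5.73 tcp [0.5683 0.0715 0.0498] yang 5.21 F [-0.2  0.5 -1.4] w 0.433 g 40.4
.569,.072,.049,5.2 shift cm [0.04 0.08 0.08] spin 0.0
```

```bash
python3 -m jog '[[0,0,0.05,0],[0,0,0.1,0],[0,0,0.1,0],[0,0,0.1,0]]'; python3 -m jog '[[0,0,0,0],[0,0,0,0],[0,0,0,0],[0,0,0,0],[0,0,0,0],[0,0,0,0]]' -1; python3 -m jog '[[0,0,-0.5,0],[0,0,-2,0],[0,0,-5,0],[0,0,-9,0],[0,0,-13,0],[0,0,-15,0],[2,-0.4,-15,0],[6,-1,-15,0],[10,-1.8,-15,0],[14,-2.5,-15,0],[18,-3.2,-15,0],[21,-3.7,-15,0],[23,-4.1,-15,0],[24.3,-4.3,-15,0],[24.3,-4.3,-15,0],[24.3,-4.3,-15,0],[24.3,-4.3,-15,0]]'; python3 go.py .5032,.309,.054,5.2
python3 - <<'E'
from h import *
snap('scene','s2.png')
E
```

```text
t: 6.07
eef_pos: [0.5684, 0.0716, 0.0489]
tool_rot: [0.0, 0.674, 0.739, 0.001]
contact_force: [-1.1, -0.2, 3.3]
gripper_width: 0.433
grasp_force: 40.8
t: 6.57
eef_pos: [0.5678, 0.0713, 0.0482]
tool_rot: [-0.0, 0.674, 0.739, -0.0]
contact_force: [0.3, 0.6, 0.2]
gripper_width: 0.994
grasp_force: 0.0
t: 7.98
eef_pos: [0.5039, 0.3071, 0.1984]
tool_rot: [0.001, 0.675, 0.738, -0.0]
contact_force: [-0.0, -0.0, 0.3]
gripper_width: 0.993
grasp_force: 0.0
t 7.98 tcp [0.5039 0.3071 0.1984] yang 5.05 F [-0.  -0.   0.3] w 0.993 g 0.0
.5032,.309,.054,5.2 shift cm [ 0.21 -0.05 14.44] spin -0.003
```

View pics/s2.png

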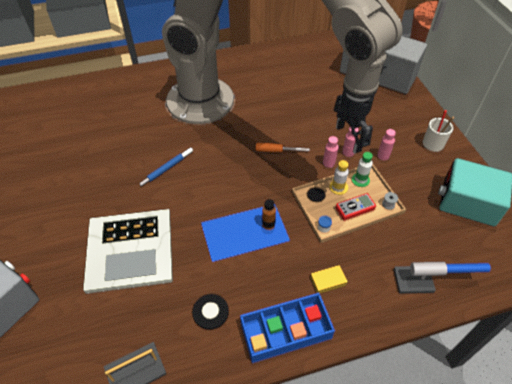

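The black bottle stands on the mat at (268,214). Next is the yellow one.

```bash
python3 -m jog '[[0.1,0,3,0],[0.1,0,6,0],[0.1,0,9,0],[0.1,0,11,0],[0.1,0,12.5,0],[0.1,0,13.6,0],[0.1,0,14.2,0],[0.1,0,14.4,0],[0.1,0,14.4,0],[0.1,0,14.4,0]]'; python3 go.py; python3 -m jog '[[0,0,0,0],[0,0,0,0],[0,0,0,0],[0,0,0,0],[0,0,0,0],[0,0,0,0],[0,0,0,0],[0,0,0,0],[0,0,0,0]]' 1 40; python3 -m jog '[[0,0,-0.5,0],[0,0,-1.5,0],[0,0,-3,0],[0,0,-5,0],[0,0,-7.5,0],[0,0,-10,0],[0,0,-12.5,0],[0,0,-14,0],[0,0,-14.6,0],[0,0,-14.6,0]]'; python3 go.py .569,.002,.2,5.2 .569,.002,.049,5.2
```

```text
t: 8.87
eef_pos: [0.5036, 0.3106, 0.0552]
tool_rot: [0.0, 0.674, 0.738, 0.001]
contact_force: [0.1, 0.2, 0.6]
gripper_width: 1.0
grasp_force: 0.0
t 8.87 tcp [0.5036 0.3106 0.0552] yang 5.18 F [0.1 0.2 0.6] w 1.0 g 0.0
t: 9.62
eef_pos: [0.5031, 0.3107, 0.0549]
tool_rot: [-0.0, 0.674, 0.739, 0.0]
contact_force: [-0.4, -0.1, 6.3]
gripper_width: 0.431
grasp_force: 39.9
t: 10.45
eef_pos: [0.5035, 0.3109, 0.2021]
tool_rot: [0.0, 0.674, 0.739, 0.001]
contact_force: [0.9, 0.2, -0.5]
gripper_width: 0.432
grasp_force: 40.3
t 10.45 tcp [0.5035 0.3109 0.2021] yang 5.21 F [ 0.9  0.2 -0.5] w 0.432 g 40.3
.569,.002,.2,5.2 shift cm [-31.35   3.72   0.16] spin 0.0
.569,.002,.049,5.2 shift cm [-31.38   3.69  15.26] spin 0.0
```

```bash
python3 -m jog '[[-1,0.1,0,0],[-3,0.4,0,0],[-6,0.7,0,0],[-9.5,1.1,0,0],[-13,1.5,0,0],[-16.5,2,0,0],[-20,2.4,0,0],[-23.5,2.8,0,0],[-26.5,3.1,0,0],[-29,3.4,0,0],[-30.8,3.6,0,0],[-31.4,3.7,0,0],[-31.4,3.7,0,0],[-31.4,3.7,1,0],[-31.4,3.7,3,0],[-31.4,3.7,5.5,0],[-31.4,3.7,8,0],[-31.4,3.7,10.5,0],[-31.4,3.7,12.5,0]]'; python3 -m jog '[[0,0,1.2,0],[0,0,2,0],[0,0,2.4,0],[0,0,2.6,0],[0,0,2.7,0],[0,0,2.75,0],[0,0,2.75,0],[0,0,2.75,0]]';  python3 go.py .569,.002,.049,5.2
```

```text
t: 12.03
eef_pos: [0.5666, 0.0037, 0.0723]
tool_rot: [-0.001, 0.673, 0.74, -0.001]
contact_force: [0.3, 0.3, -0.9]
gripper_width: 0.434
grasp_force: 40.3
t: 12.7
eef_pos: [0.5686, 0.0015, 0.0489]
tool_rot: [0.0, 0.674, 0.739, 0.001]
contact_force: [-3.2, 1.4, 6.3]
gripper_width: 0.43
grasp_force: 40.9
t 12.7 tcp [0.5686 0.0015 0.0489] yang 5.22 F [-3.2  1.4  6.3] w 0.43 g 40.9
.569,.002,.049,5.2 shift cm [ 0.04  0.05 -0.01] spin 0.0
```

```bash
python3 -m jog '[[0,0,0,0],[0,0,0,0],[0,0,0,0],[0,0,0,0],[0,0,0,0],[0,0,0,0]]' -1; python3 -m jog '[[0,0,-0.5,0],[0,0,-2,0],[0,0,-5,0],[0,0,-9,0],[0,0,-13,0],[0,0,-15,0],[2,-0.2,-15,0],[6,-0.6,-15,0],[10,-1,-15,0],[14,-1.4,-15,0],[18,-1.8,-15,0],[22,-2.2,-15,0],[26,-2.7,-15,0],[30,-3.1,-15,0],[34,-3.5,-15,0],[37,-3.8,-15,0],[39.1,-4,-15,0],[39.1,-4,-15,0],[39.1,-4,-15,0]]';python3 -m jog '[[0,0,0,0],[0,0,0,0]]'; python3 go.py .4932,.3881,.054,5.2
```

```text
t: 13.2
eef_pos: [0.5683, 0.0011, 0.0478]
tool_rot: [0.0, 0.674, 0.739, 0.0]
contact_force: [0.5, -1.0, -0.3]
gripper_width: 0.999
grasp_force: 0.0
t: 14.78
eef_pos: [0.4921, 0.3881, 0.1977]
tool_rot: [0.0, 0.673, 0.739, -0.0]
contact_force: [0.3, -0.3, 0.1]
gripper_width: 1.0
grasp_force: 0.0
t: 14.95
eef_pos: [0.4936, 0.385, 0.198]
tool_rot: [0.0, 0.675, 0.738, -0.0]
contact_force: [0.4, -0.5, 1.4]
gripper_width: 1.001
grasp_force: 0.0
t 14.95 tcp [0.4936 0.385  0.198 ] yang 5.07 F [ 0.4 -0.5  1.4] w 1.001 g 0.0
.4932,.3881,.054,5.2 shift cm [ 0.33 -0.02 14.4 ] spin -0.002
```

```bash
python3 -m jog '[[0,0,3,0],[0,0,6,0],[0,0,9,0],[0,0,11,0],[0,0,12.5,0],[0,0,13.6,0],[0,0,14.2,0],[0,0,14.4,0],[0,0,14.4,0],[0,0,14.4,0]]'; python3 go.py .4932,.3881,.054,5.2; python3 -m jog '[[0,0,0,0],[0,0,0,0],[0,0,0,0],[0,0,0,0],[0,0,0,0],[0,0,0,0],[0,0,0,0],[0,0,0,0],[0,0,0,0]]' 1 40; python3 -m jog '[[0,0,-0.5,0],[0,0,-1.5,0],[0,0,-3,0],[0,0,-5,0],[0,0,-7.5,0],[0,0,-10,0],[0,0,-12.5,0],[0,0,-14,0],[0,0,-14.6,0],[0,0,-14.6,0]]'; python3 go.py .569,-.068,.2,5.2 .569,-.068,.049,5.2
```

```text
t: 15.78
eef_pos: [0.4936, 0.3871, 0.0548]
tool_rot: [0.0, 0.674, 0.738, 0.001]
contact_force: [-0.9, -0.6, 0.1]
gripper_width: 1.002
grasp_force: 0.0
t 15.78 tcp [0.4936 0.3871 0.0548] yang 5.19 F [-0.9 -0.6  0.1] w 1.002 g 0.0
.4932,.3881,.054,5.2 shift cm [ 0.1  -0.03  0.08] spin -0.0
t: 16.53
eef_pos: [0.4932, 0.3871, 0.0544]
tool_rot: [-0.0, 0.674, 0.739, 0.0]
contact_force: [-0.5, -0.2, 5.1]
gripper_width: 0.432
grasp_force: 40.1
t: 17.37
eef_pos: [0.4935, 0.3873, 0.2016]
tool_rot: [-0.0, 0.674, 0.739, 0.001]
contact_force: [0.2, 0.5, -1.1]
gripper_width: 0.432
grasp_force: 40.3
t 17.37 tcp [0.4935 0.3873 0.2016] yang 5.21 F [ 0.2  0.5 -1.1] w 0.432 g 40.3
.569,-.068,.2,5.2 shift cm [-46.03   3.39   0.08] spin 0.0
.569,-.068,.049,5.2 shift cm [-46.06   3.36  15.18] spin 0.0
```

```bash
python3 -m jog '[[-1,0.1,0,0],[-3,0.2,0,0],[-6,0.4,0,0],[-9.5,0.7,0,0],[-13,0.9,0,0],[-16.5,1.2,0,0],[-20,1.4,0,0],[-23.5,1.7,0,0],[-27,2,0,0],[-30.5,2.2,0,0],[-34,2.5,0,0],[-37.5,2.8,0,0],[-41,3,0,0],[-43.7,3.2,0,0],[-45.4,3.3,0,0],[-46,3.4,0,0],[-46,3.4,0,0],[-46,3.4,1,0],[-46,3.4,3,0],[-46,3.4,5.5,0]]'; python3 -m jog '[[0,0,2.5,0],[0,0,5,0],[0,0,7,0],[0,0,8.2,0],[0,0,9,0],[0,0,9.4,0],[0,0,9.7,0],[0,0,9.75,0],[0,0,9.75,0],[0,0,9.75,0]]';  python3 go.py .569,-.068,.0484,5.2
```

```text
t: 19.03
eef_pos: [0.5692, -0.0657, 0.1443]
tool_rot: [0.0, 0.673, 0.74, 0.001]
contact_force: [-0.1, 0.1, -1.3]
gripper_width: 0.432
grasp_force: 40.3
t: 19.87
eef_pos: [0.569, -0.0677, 0.0484]
tool_rot: [0.0, 0.674, 0.739, 0.001]
contact_force: [-1.8, 1.9, 3.6]
gripper_width: 0.437
grasp_force: 40.8
t 19.87 tcp [ 0.569  -0.0677  0.0484] yang 5.22 F [-1.8  1.9  3.6] w 0.437 g 40.8
.569,-.068,.0484,5.2 shift cm [-0.03 -0.01 -0.  ] spin 0.0
```

```bash
python3 -m jog '[[0,0,0,0],[0,0,0,0],[0,0,0,0],[0,0,0,0],[0,0,0,0],[0,0,0,0]]' -1; python3 -m jog '[[0,0,-0.5,0],[0,0,-2,0],[0,0,-5,0],[0,0,-9,0],[0,0,-13,0],[0,0,-15,0],[0,0,-15,0],[0,0,-15,0],[0,0,-15,0]]'; cat > m2.py <<'E'
from h import *
def ell(c,m,z):
    m=cv2.morphologyEx(m.astype(np.uint8),cv2.MORPH_OPEN,np.ones((3,3)))
    k=max(cv2.findContours(m,cv2.RETR_EXTERNAL,cv2.CHAIN_APPROX_NONE)[0],key=cv2.contourArea)
    p=np.array([onz(c,u,v,z)[:2] for u,v in k[:,0]],np.float32)*1000
    (x,y),(a,b),t=cv2.fitEllipse(p); return round(x,1),round(y,1),round(a,1),round(b,1)
if __name__=='__main__':
  for n in('top','scene'):
    c=snap(n,n+'3.png'); np.savez(n+'3.npz',**c); P=cloud(c); X,Y,Z=P[...,0],P[...,1],P[...,2]
    hsv=cv2.cvtColor(c['pixels'],cv2.COLOR_RGB2HSV); H,S,V=[hsv[...,i].astype(int) for i in range(3)]
    row=(X>.46)&(X<.55)&(Y>.19)&(Y<.44)&(Z>.004)&(Z<.016)
    for nm,m in (('black',row&(V<75)&(Y<.28)),('yellow',row&(H>20)&(H<38)&(S>130)&(abs(Y-.31)<.035)),('green',row&(H>45)&(H<90)&(S>80))):
        print(n,nm,m.sum(),ell(c,m,.009))
    red=((H<8)|(H>172))&(S>150)&(X>.53)&(X<.68)&(Y>.2)&(Y<.45)&(Z>.018); print('meter',rect(c,red,.03))
    ht=(X>.52)&(X<.68)&(Y>.23)&(Y<.42)&(Z>.023)&(Z<.04); 
    print('zs',np.median(Z[red]))
    cap=(X>.52)&(X<.62)&(abs(Y)<.12)&(Z>.100)&(Z<.114)
    nn,l,st,ce=cv2.connectedComponentsWithStats(cap.astype(np.uint8))
    for i in range(1,nn):
        if st[i,4]>8: print('cap',st[i],onz(c,*ce[i],.108).round(4))
E
python3 m2.py; python3 go.py
```

```text
t: 20.37
eef_pos: [0.5686, -0.0682, 0.0473]
tool_rot: [0.0, 0.674, 0.738, 0.0]
contact_force: [-0.4, 0.1, 0.1]
gripper_width: 1.003
grasp_force: 0.0
t: 21.12
eef_pos: [0.5678, -0.0679, 0.1966]
tool_rot: [-0.001, 0.674, 0.739, -0.0]
contact_force: [0.4, 0.1, -0.8]
gripper_width: 0.999
grasp_force: 0.0
top black 161 (500.3, 244.4, 29.9, 42.5)
top yellow 281 (500.4, 311.8, 49.4, 50.2)
top green 305 (494.3, 386.5, 52.0, 52.6)
meter (587.7, 322.8, 52.4, 104.5, 5.4)
zs 0.028544436522429217
cap [251 163  11  11  88] [0.5658 0.0709 0.108 ]
cap [279 162  10  11  87] [5.672e-01 5.000e-04 1.080e-01]
cap [304 163   7  10  44] [ 0.5663 -0.0602  0.108 ]
scene black 185 (510.3, 237.2, 46.8, 48.4)
scene yellow 221 (502.1, 313.0, 53.1, 53.8)
scene green 196 (496.7, 387.3, 50.8, 51.6)
meter (606.9, 321.1, 53.0, 112.5, -10.7)
zs 0.026492494048314885
cap [264 199  10  10  80] [0.5699 0.0711 0.108 ]
cap [238 205  11  11  85] [0.5708 0.0011 0.108 ]
cap [214 211  10  10  87] [ 0.5707 -0.065   0.108 ]
t 21.22 tcp [ 0.5674 -0.068   0.1958] yang 5.22 F [ 0.4 -1.  -0. ] w 1.0 g 0.0
```

View pics/top3.png

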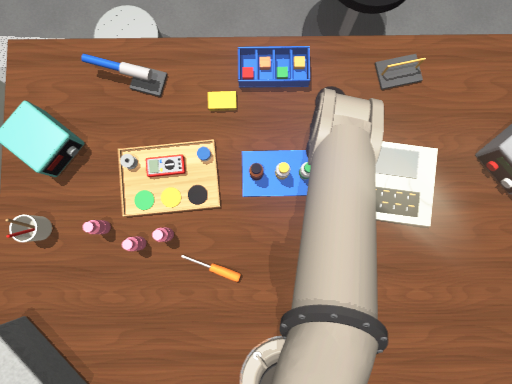

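Top view: green, yellow and black coasters are free at (145,200), (171,197) and (197,195), with the meter at (165,165). The bottles stand on the mat at (256,171), (283,170) and (306,170). Averaging the two cameras gives the known x of the placed bottles, so I'll keep averaging.

```bash
python3 go.py .589,.3233,.2,5.3 .589,.3233,.011,5.3; python3 -m jog '[[2,0.2,0,0],[6,0.9,0,0],[10,1.5,0,0],[14,2.1,0,0],[18,2.6,0,0],[22,3.2,0,0],[26,3.8,0,0],[30,4.4,0,0],[34,5,0,0],[37,5.4,0,0],[38.7,5.7,0,0],[38.7,5.7,0,0],[38.7,5.7,0,0],[38.7,5.7,0,0],[38.7,5.7,0,0],[38.7,5.7,0,0]]' -0.6; python3 go.py .589,.3233,.03,5.3  .589,.3233,.011,5.3
```

```text
t 21.22 tcp [ 0.5674 -0.068   0.1958] yang 5.22 F [ 0.4 -1.  -0. ] w 1.0 g 0.0
.589,.3233,.2,5.3 shift cm [38.77  5.71 -0.43] spin -0.001
.589,.3233,.011,5.3 shift cm [38.77  5.76 18.47] spin -0.001
t: 22.55
eef_pos: [0.5906, 0.3201, 0.1974]
tool_rot: [0.0, 0.675, 0.738, -0.0]
contact_force: [-0.2, -0.5, 0.5]
gripper_width: 0.8
grasp_force: 0.0
t 22.55 tcp [0.5906 0.3201 0.1974] yang 5.04 F [-0.2 -0.5  0.5] w 0.8 g 0.0
.589,.3233,.03,5.3 shift cm [ 0.34 -0.13 16.74] spin -0.005
.589,.3233,.011,5.3 shift cm [ 0.34 -0.13 18.64] spin -0.005
```

Descend to about z = 0.045 first and let it settle.

```bash
python3 -m jog '[[0.1,0,3,0],[0.1,0,6,0],[0.1,0,9,0],[0.1,0,12,0],[0.1,0,14,0],[0.1,0,15,0],[0.1,0,15.2,0],[0.1,0,15.2,0],[0.1,0,15.2,0],[0.1,0,15.2,0]]'; python3 go.py .589,.3233,.011,5.3
```

```text
t: 23.38
eef_pos: [0.5913, 0.3238, 0.0472]
tool_rot: [0.0, 0.674, 0.738, 0.002]
contact_force: [-0.4, 0.7, 0.4]
gripper_width: 0.8
grasp_force: 0.0
t 23.38 tcp [0.5913 0.3238 0.0472] yang 5.19 F [-0.4  0.7  0.4] w 0.8 g 0.0
.589,.3233,.011,5.3 shift cm [-0.04 -0.24  3.62] spin -0.002
```

```bash
python3 -m jog '[[0,-0.2,0.5,0],[0,-0.2,1.2,0],[0,-0.2,2,0],[0,-0.2,2.8,0],[0,-0.2,3.2,0],[0,-0.2,3.5,0],[0,-0.2,3.5,0],[0,-0.2,3.5,0]]'; python3 go.py .589,.3233,.011,5.3;  python3 -m jog '[[0,0,0,0],[0,0,0,0],[0,0,0,0],[0,0,0,0],[0,0,0,0],[0,0,0,0],[0,0,0,0],[0,0,0,0]]' 1 60; python3 go.py
```

```text
t: 24.05
eef_pos: [0.588, 0.3231, 0.0101]
tool_rot: [0.0, 0.674, 0.738, -0.0]
contact_force: [-0.4, -0.0, 0.2]
gripper_width: 0.801
grasp_force: 0.0
t 24.05 tcp [0.588  0.3231 0.0101] yang 5.21 F [-0.4 -0.   0.2] w 0.801 g 0.0
.589,.3233,.011,5.3 shift cm [ 0.01  0.1  -0.09] spin -0.002
t: 24.72
eef_pos: [0.5889, 0.3235, 0.0112]
tool_rot: [0.0, 0.674, 0.738, 0.001]
contact_force: [0.7, 0.3, 5.8]
gripper_width: 0.593
grasp_force: 65.2
t 24.72 tcp [0.5889 0.3235 0.0112] yang 5.2 F [0.7 0.3 5.8] w 0.593 g 65.2
```

```bash
python3 -m jog '[[0,0,-0.5,0],[0,0,-1.5,0],[0,0,-3,0],[0,0,-5,0],[0,0,-7.5,0],[0,0,-10,0],[0,0,-12.5,0],[0,0,-15,0],[0,0,-17,0],[0,0,-18.4,0],[0,0,-18.8,0],[0,0,-18.8,0],[0,0,-18.8,0]]'; python3 go.py .5944,-.312,.2,-8.4; python3 - <<'E'
from h import *
for n in('top','scene'):
    c=snap(n,n+'4.png'); P=cloud(c); X,Y,Z=P[...,0],P[...,1],P[...,2]
    hsv=cv2.cvtColor(c['pixels'],cv2.COLOR_RGB2HSV); H,S,V=[hsv[...,i].astype(int) for i in range(3)]
    red=((H<8)|(H>172))&(S>150)&(Z>.15)&(Y>.2); print(n,red.sum()); 
    if red.sum()>50: print(rect(c,red,.215))
E
```

```text
t: 25.8
eef_pos: [0.5874, 0.3231, 0.198]
tool_rot: [-0.0, 0.674, 0.739, -0.0]
contact_force: [-0.9, 0.2, -2.4]
gripper_width: 0.596
grasp_force: 64.4
t 25.8 tcp [0.5874 0.3231 0.198 ] yang 5.22 F [-0.9  0.2 -2.4] w 0.596 g 64.4
.5944,-.312,.2,-8.4 shift cm [-63.31  -5.08  -0.19] spin 0.238
top 158
(587.6, 292.6, 47.8, 54.5, -84.2)
scene 218
(603.9, 280.8, 46.2, 65.1, -52.6)
```

View pics/scene4.png

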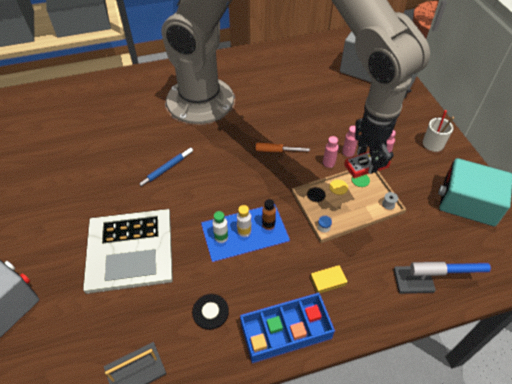

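The meter is held level at (365,165), and the three bottles stand on the mat at about (220,228), (244,220) and (268,213).

```bash
python3 -m jog '[[-1,0,0,0],[-3,-0.2,0,0.01],[-6,-0.5,0,0.02],[-9.5,-0.8,0,0.03],[-13,-1,0,0.045],[-16.5,-1.3,0,0.06],[-20,-1.6,0,0.075],[-23.5,-1.9,0,0.09],[-27,-2.2,0,0.1],[-30.5,-2.5,0,0.115],[-34,-2.7,0,0.13],[-37.5,-3,0,0.14],[-41,-3.3,0,0.155],[-44.5,-3.6,0,0.17],[-48,-3.9,0,0.18],[-51.5,-4.1,0,0.19],[-55,-4.4,0,0.2],[-58.5,-4.7,0,0.215],[-61.3,-4.9,0,0.23],[-63.3,-5.1,0,0.238]]'; python3 -m jog '[[0,0,0,0],[0,0,0,0],[0,0,0,0],[0,0,0,0],[0,0,0,0]]'; python3 go.py .5944,-.312,.045,-8.35
```

```text
t: 27.57
eef_pos: [0.5914, -0.3176, 0.1981]
tool_rot: [0.0, 0.759, 0.651, -0.001]
contact_force: [0.2, -0.6, -3.1]
gripper_width: 0.593
grasp_force: 64.3
t: 27.98
eef_pos: [0.5949, -0.3104, 0.1981]
tool_rot: [-0.0, 0.757, 0.654, 0.0]
contact_force: [-1.2, 0.6, -2.1]
gripper_width: 0.59
grasp_force: 64.3
t 27.98 tcp [ 0.5949 -0.3104  0.1981] yang -8.32 F [-1.2  0.6 -2.1] w 0.59 g 64.3
.5944,-.312,.045,-8.35 shift cm [-0.18 -0.02 15.31] spin 0.0
```

```bash
python3 -m jog '[[-0.1,0,1,0],[-0.1,0,3,0],[-0.1,0,6,0],[-0.1,0,9,0],[-0.1,0,12,0],[-0.1,0,14,0],[-0.1,0,15,0],[-0.1,0,15.3,0],[-0.1,0,15.3,0],[-0.1,0,15.3,0],[-0.1,0,15.3,0],[-0.1,0,15.3,0]]'; python3 go.py .5944,-.312,.0295,-8.35; python3 - <<'E'
from h import *
for n in('top','scene'):
    c=snap(n,n+'5.png')
    im=c['pixels'][110:240,330:460] if n=='top' else c['pixels'][170:300,60:190]
    cv2.imwrite(f'pics/{n}5c.png',cv2.resize(im,None,fx=4,fy=4)[:,:,::-1])
E
```

```text
t: 28.98
eef_pos: [0.5955, -0.3132, 0.0468]
tool_rot: [0.001, 0.757, 0.653, 0.001]
contact_force: [-0.7, -0.4, -2.1]
gripper_width: 0.589
grasp_force: 64.3
t 28.98 tcp [ 0.5955 -0.3132  0.0468] yang -8.42 F [-0.7 -0.4 -2.1] w 0.589 g 64.3
.5944,-.312,.0295,-8.35 shift cm [ 0.11 -0.13  1.73] spin -0.001
```

View pics/scene5c.png

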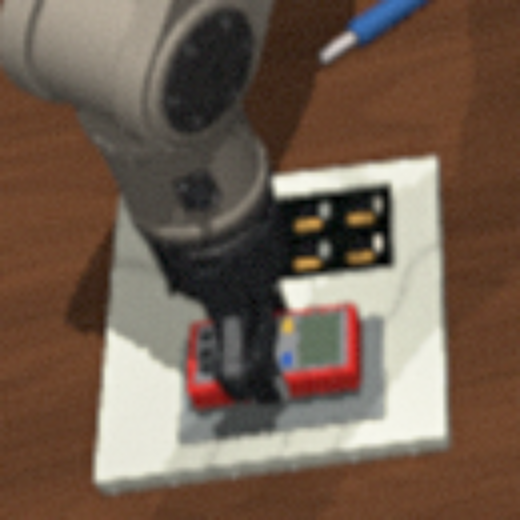

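The crop shows the meter hovering over the pad, parallel to it. I'll lower it gently.

```bash
python3 -m jog '[[0.1,-0.1,0.3,0],[0.1,-0.1,0.6,0],[0.1,-0.1,0.9,0],[0.1,-0.1,1.2,0],[0.1,-0.1,1.4,0],[0.1,-0.1,1.5,0],[0.1,-0.1,1.6,0],[0.1,-0.1,1.65,0],[0.1,-0.1,1.65,0],[0.1,-0.1,1.65,0],[0.1,-0.1,1.65,0]]'; python3 go.py .5944,-.312,.0292,-8.35
```

```text
t: 30.0
eef_pos: [0.5935, -0.3116, 0.0293]
tool_rot: [-0.0, 0.757, 0.653, 0.0]
contact_force: [-3.3, 2.8, 5.2]
gripper_width: 0.594
grasp_force: 65.2
t 30.0 tcp [ 0.5935 -0.3116  0.0293] yang -8.43 F [-3.3  2.8  5.2] w 0.594 g 65.2
.5944,-.312,.0292,-8.35 shift cm [-0.03  0.09  0.01] spin -0.001
```

```bash
python3 -m jog '[[0,0,0,0],[0,0,0,0],[0,0,0,0],[0,0,0,0],[0,0,0,0]]' -0.5; python3 -m jog '[[0,0,-0.3,0],[0,0,-1,0],[0,0,-2.5,0],[0,0,-5.5,0],[0,0,-9.5,0],[0,0,-13.5,0],[0,0,-16.5,0],[2,-0.4,-17,0],[6,-1.3,-17,-0.05],[10,-2.2,-17,-0.08],[14,-3,-17,-0.1],[18,-3.9,-17,-0.12],[22,-4.8,-17,-0.15],[26,-5.6,-17,-0.18],[30,-6.5,-17,-0.2],[34,-7.4,-17,-0.22],[36.5,-7.9,-17,-0.238],[37.5,-8.1,-17,-0.238],[37.5,-8.1,-17,-0.238],[37.5,-8.1,-17,-0.238]]';  python3 -m jog '[[0,0,0,0],[0,0,0,0],[0,0,0,0],[0,0,0,0]]' -1; python3 go.py .568,.0715,.049,5.2; python3 - <<'E'
from h import *
for n in('top','scene'):
    c=snap(n,n+'6.png');P=cloud(c); X,Y,Z=P[...,0],P[...,1],P[...,2]
    hsv=cv2.cvtColor(c['pixels'],cv2.COLOR_RGB2HSV); H,S,V=[hsv[...,i].astype(int) for i in range(3)]
    red=((H<8)|(H>172))&(S>130)&(X>.5)&(X<.68)&(Y<-.2)&(Y>-.42)&(Z>.03); print(n,'meter',rect(c,red,.048))
    reg=(X>.40)&(X<.8)&(Y<-.15)&(Y>-.45); print('slab',rect(c,reg&(Z>.012)&(Z<.06),.02))
    im=c['pixels'][110:240,330:460] if n=='top' else c['pixels'][170:300,60:190]
    cv2.imwrite(f'pics/{n}6c.png',cv2.resize(im,None,fx=4,fy=4)[:,:,::-1])
    dark=reg&(X<.55)&(V<(200 if n=='top' else 90))&(Z>.01)&(Y<-.2); print('board',rect(c,dark,.024))
E
```

```text
t: 30.42
eef_pos: [0.5939, -0.3117, 0.0287]
tool_rot: [0.0, 0.757, 0.653, 0.0]
contact_force: [-0.5, 0.4, -0.6]
gripper_width: 0.747
grasp_force: 0.0
t: 32.08
eef_pos: [0.5688, 0.0702, 0.1997]
tool_rot: [0.001, 0.674, 0.738, 0.0]
contact_force: [1.2, -0.9, -1.2]
gripper_width: 0.754
grasp_force: 0.0
t: 32.42
eef_pos: [0.5687, 0.0698, 0.1989]
tool_rot: [0.0, 0.675, 0.738, -0.0]
contact_force: [-0.0, 0.1, -0.3]
gripper_width: 1.007
grasp_force: 0.0
t 32.42 tcp [0.5687 0.0698 0.1989] yang 5.08 F [-0.   0.1 -0.3] w 1.007 g 0.0
.568,.0715,.049,5.2 shift cm [ 0.18 -0.05 14.98] spin -0.002
top meter (608.3, -309.5, 22.5, 103.8, -5.3)
slab (537.7, -310.6, 219.8, 221.4, -8.2)
board (483.2, -298.8, 69.4, 150.4, -8.2)
scene meter (601.3, -308.0, 57.7, 105.5, -7.9)
slab (541.4, -310.3, 220.3, 224.9, 81.7)
board (486.7, -298.2, 64.8, 146.1, -8.1)
```

View pics/top6c.png

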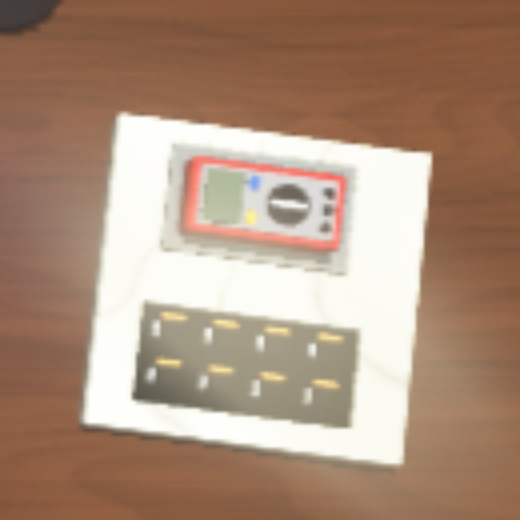

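The meter lies on the pad, seen in the crop at (182-346, 155-250). I'll check its centring from heights.

```bash
python3 - <<'E'
from h import *
for n in('top','scene'):
    c=snap(n);P=cloud(c); X,Y,Z=P[...,0],P[...,1],P[...,2]
    m=(X>.53)&(X<.68)&(Y<-.2)&(Y>-.42)&(Z>.041)&(Z<.06)
    print(n,'meter',rect(c,m,.049),np.percentile(Z[m],[5,50,95]).round(4))
    hsv=cv2.cvtColor(c['pixels'],cv2.COLOR_RGB2HSV); H,S,V=[hsv[...,i].astype(int) for i in range(3)]
    p=(X>.54)&(X<.68)&(Y<-.2)&(Y>-.42)&(Z>.0223)&(((V<238) if n=='top' else (V<185))|(S>60)); print('pad',rect(c,p,.024))
    from scipy import stats
    for nm,q in(('m',m),('p',p)): 
        v,u=np.nonzero(q); print(nm,u.min(),u.max(),v.min(),v.max())
E
```

```text
top meter (591.9, -307.7, 52.3, 106.3, -8.6) [0.0437 0.0481 0.0519]
pad (593.2, -312.1, 76.1, 129.2, -8.8)
m 376 416 149 172
p 370 418 140 178
scene meter (597.4, -308.5, 56.3, 103.7, -8.3) [0.0441 0.0484 0.0523]
pad (593.5, -311.1, 80.7, 127.3, -8.3)
m 109 150 248 271
p 105 155 248 280
```

Both views show the meter about 4 mm off along the pad's y, so it slipped slightly in the grip. I'll regrip it and mend this now, while the bottles are still on the mat.

```bash
python3 -m jog '[[-2,0,0,0.01],[-6,-0.1,0,0.03],[-10,-0.2,0,0.05],[-14,-0.3,0,0.08],[-18,-0.4,0,0.11],[-22,-0.5,0,0.14],[-26,-0.6,0,0.17],[-30,-0.7,0,0.19],[-34,-0.8,0,0.22],[-37,-0.9,0,0.238],[-38.3,-1,0,0.238],[-38.35,-1,0,0.238],[-38.35,-1,2,0.238],[-38.35,-1,5,0.238],[-38.35,-1,8,0.238],[-38.35,-1,10,0.238],[-38.35,-1,11,0.238],[-38.35,-1,11,0.238],[-38.35,-1,11,0.238],[-38.35,-1,11,0.238]]' -0.5; python3 go.py .5939,-.3117,.0292,-8.35
```

```text
t: 34.28
eef_pos: [0.5946, -0.3117, 0.0905]
tool_rot: [0.001, 0.757, 0.653, 0.001]
contact_force: [0.1, -0.4, 0.2]
gripper_width: 0.748
grasp_force: 0.0
t 34.28 tcp [ 0.5946 -0.3117  0.0905] yang -8.39 F [ 0.1 -0.4  0.2] w 0.748 g 0.0
.5939,-.3117,.0292,-8.35 shift cm [-0.01 -0.08  6.13] spin -0.001
```

```bash
python3 -m jog '[[0,0,1,0],[0,0,2.5,0],[0,0,4,0],[0,0,5,0],[0,0,5.6,0],[0,0,5.9,0],[0,0,6,0],[0,0,6,0],[0,0,6,0]]'; python3 -m jog '[[0,0,0,0],[0,0,0,0],[0,0,0,0],[0,0,0,0],[0,0,0,0],[0,0,0,0],[0,0,0,0]]' 1 70; python3 go.py; python3 -m jog '[[0,0,-0.2,0],[0,0,-0.5,0],[0,0,-0.6,0],[0,0,-0.6,0],[-0.1,0,-0.6,0],[-0.2,0,-0.6,0],[-0.3,0,-0.6,0],[-0.4,0,-0.6,0],[-0.4,0,-0.6,0],[-0.4,0,-0.6,0],[-0.4,0,-0.4,0],[-0.4,0,-0.2,0],[-0.4,0,-0.1,0],[-0.4,0,0,0],[-0.4,0,0,0],[-0.4,0,0,0],[-0.4,0,0,0]]'; python3 go.py .594,-.3155,.0292,-8.35
```

```text
t: 35.03
eef_pos: [0.5938, -0.3119, 0.0292]
tool_rot: [0.0, 0.757, 0.653, 0.0]
contact_force: [-0.6, 0.8, -0.7]
gripper_width: 0.748
grasp_force: 0.0
t: 35.62
eef_pos: [0.594, -0.3121, 0.0299]
tool_rot: [0.001, 0.757, 0.653, 0.0]
contact_force: [-1.1, -0.0, 6.6]
gripper_width: 0.584
grasp_force: 75.2
t 35.62 tcp [ 0.594  -0.3121  0.0299] yang -8.43 F [-1.1 -0.   6.6] w 0.584 g 75.2
t: 37.03
eef_pos: [0.5928, -0.3154, 0.0299]
tool_rot: [-0.0, 0.757, 0.653, 0.0]
contact_force: [-3.2, 0.6, 9.3]
gripper_width: 0.587
grasp_force: 75.6
t 37.03 tcp [ 0.5928 -0.3154  0.0299] yang -8.43 F [-3.2  0.6  9.3] w 0.587 g 75.6
.594,-.3155,.0292,-8.35 shift cm [0.01 0.12 0.07] spin -0.001
```

```bash
python3 -m jog '[[0,0,0,0],[0,0,0,0],[0,0,0,0],[0,0,0,0],[0,0,0,0]]' -0.5; python3 -m jog '[[0,0,-0.3,0],[0,0,-1,0],[0,0,-2.5,0],[0,0,-5.5,0],[0,0,-9.5,0],[0,0,-13.5,0],[0,0,-16.5,0],[2,-0.4,-17,0],[6,-1.3,-17,-0.05],[10,-2.2,-17,-0.08],[14,-3,-17,-0.1],[18,-3.9,-17,-0.12],[22,-4.8,-17,-0.15],[26,-5.6,-17,-0.18],[30,-6.5,-17,-0.2],[34,-7.4,-17,-0.22],[36.5,-7.9,-17,-0.238],[37.9,-8.1,-17,-0.238],[37.9,-8.1,-17,-0.238],[37.9,-8.1,-17,-0.238]]';  python3 -m jog '[[0,0,0,0],[0,0,0,0],[0,0,0,0],[0,0,0,0]]' -1; python3 go.py .568,.0715,.049,5.2; python3 - <<'E'
from h import *
from m2 import ell
for n in('top','scene'):
    c=snap(n,n+'7.png');P=cloud(c); X,Y,Z=P[...,0],P[...,1],P[...,2]
    m=(X>.53)&(X<.68)&(Y<-.2)&(Y>-.42)&(Z>.041)&(Z<.06)
    print(n,'meter',rect(c,m,.049))
    hsv=cv2.cvtColor(c['pixels'],cv2.COLOR_RGB2HSV); H,S,V=[hsv[...,i].astype(int) for i in range(3)]
    row=(X>.46)&(X<.55)&(Y>.19)&(Y<.44)&(Z>.0)&(Z<.02)
    for nm,mm in (('black',row&(V<(100 if n=='top' else 60))&(Y<.28)),('yellow',row&(H>20)&(H<38)&(S>110)&(abs(Y-.31)<.035)),('green',row&(H>45)&(H<90)&(S>80))):
        print(n,nm,mm.sum(),ell(c,mm,.009))
    for nm,y0 in (('black',.0715),('yellow',.0015),('green',-.068)):
        q=(abs(X-.568)<.03)&(abs(Y-y0)<.03)&(Z>.1)&(Z<.114); v,u=np.nonzero(q)
        print('cap',nm,len(u), onz(c,u.mean(),v.mean(),.108).round(4) if len(u) else '')
E
```

```text
t: 37.45
eef_pos: [0.5929, -0.3156, 0.0286]
tool_rot: [-0.0, 0.757, 0.653, -0.0]
contact_force: [0.2, -0.6, -0.5]
gripper_width: 0.745
grasp_force: 0.0
t: 39.12
eef_pos: [0.5685, 0.0715, 0.1999]
tool_rot: [0.0, 0.674, 0.739, 0.001]
contact_force: [0.4, -0.3, -0.9]
gripper_width: 0.753
grasp_force: 0.0
t: 39.45
eef_pos: [0.5683, 0.0699, 0.1989]
tool_rot: [0.0, 0.675, 0.738, -0.0]
contact_force: [-0.6, -0.5, 0.6]
gripper_width: 1.003
grasp_force: 0.0
t 39.45 tcp [0.5683 0.0699 0.1989] yang 5.09 F [-0.6 -0.5  0.6] w 1.003 g 0.0
.568,.0715,.049,5.2 shift cm [ 0.17 -0.02 14.99] spin -0.002
top meter (591.1, -311.5, 53.0, 106.1, -7.9)
top black 298 (507.6, 237.4, 49.7, 51.7)
top yellow 328 (502.1, 311.7, 54.5, 55.3)
top green 307 (494.8, 386.7, 52.7, 53.6)
cap black 0 
cap yellow 7 [ 0.5698 -0.0101  0.108 ]
cap green 87 [ 0.5673 -0.0656  0.108 ]
scene meter (595.9, -311.5, 55.0, 104.9, -8.3)
scene black 176 (510.4, 237.7, 45.5, 47.7)
scene yellow 227 (501.8, 313.5, 52.9, 55.0)
scene green 198 (496.6, 387.1, 51.3, 51.6)
cap black 79 [0.5699 0.0716 0.108 ]
cap yellow 83 [0.5706 0.0011 0.108 ]
cap green 84 [ 0.5703 -0.0646  0.108 ]
```

The meter is now within about 1 mm of the pad's centre. The coasters are at black (509,237.5), yellow (502,312.6) and green (495.7,387) mm. Now I return the black bottle.

```bash
python3 -m jog '[[0,0,3,0],[0,0,6,0],[0,0,9,0],[0,0,11,0],[0,0,13,0],[0,0,14.2,0],[0,0,14.8,0],[0,0,15,0],[0,0,15,0],[0,0,15,0]]'; python3 go.py .568,.0712,.049,5.2; python3 -m jog '[[0,0,0,0],[0,0,0,0],[0,0,0,0],[0,0,0,0],[0,0,0,0],[0,0,0,0],[0,0,0,0],[0,0,0,0],[0,0,0,0]]' 1 40; python3 -m jog '[[0,0,-0.5,0],[0,0,-1.5,0],[0,0,-3,0],[0,0,-5,0],[0,0,-7.5,0],[0,0,-10,0],[0,0,-12.5,0],[0,0,-14.5,0],[0,0,-15.3,0],[0,0,-15.3,0]]'; python3 go.py .509,.2377,.2,5.2 .509,.2377,.055,5.2
```

```text
t: 40.38
eef_pos: [0.5691, 0.0713, 0.0498]
tool_rot: [0.0, 0.674, 0.738, 0.001]
contact_force: [0.5, -1.5, 0.8]
gripper_width: 0.999
grasp_force: 0.0
t 40.38 tcp [0.5691 0.0713 0.0498] yang 5.2 F [ 0.5 -1.5  0.8] w 0.999 g 0.0
.568,.0712,.049,5.2 shift cm [ 0.   -0.11  0.08] spin 0.0
t: 41.13
eef_pos: [0.5684, 0.0713, 0.0494]
tool_rot: [-0.0, 0.674, 0.739, 0.0]
contact_force: [-3.0, -0.4, 5.1]
gripper_width: 0.433
grasp_force: 39.6
t: 41.97
eef_pos: [0.5694, 0.0713, 0.2041]
tool_rot: [0.001, 0.674, 0.738, 0.002]
contact_force: [-0.0, 0.7, -1.8]
gripper_width: 0.432
grasp_force: 40.4
t 41.97 tcp [0.5694 0.0713 0.2041] yang 5.21 F [-0.   0.7 -1.8] w 0.432 g 40.4
.509,.2377,.2,5.2 shift cm [17.12 -4.51  0.41] spin 0.0
.509,.2377,.055,5.2 shift cm [17.1  -4.57 14.91] spin 0.0
```

```bash
python3 -m jog '[[1,-0.3,0,0],[3,-0.8,0,0],[6,-1.6,0,0],[9,-2.4,0,0],[12,-3.2,0,0],[14.5,-3.9,0,0],[16.2,-4.3,0,0],[17.1,-4.5,0,0],[17.1,-4.5,0,0],[17.1,-4.5,1,0],[17.1,-4.5,3,0],[17.1,-4.5,6,0],[17.1,-4.5,8.5,0],[17.1,-4.5,11,0],[17.1,-4.5,12.5,0],[17.1,-4.5,13.5,0],[17.1,-4.5,14,0],[17.1,-4.5,14,0],[17.1,-4.5,14,0]]'; python3 go.py .509,.2377,.0554,5.2
```

```text
t: 43.55
eef_pos: [0.5086, 0.2369, 0.0622]
tool_rot: [0.0, 0.675, 0.738, 0.0]
contact_force: [1.5, 0.6, -1.7]
gripper_width: 0.433
grasp_force: 40.4
t 43.55 tcp [0.5086 0.2369 0.0622] yang 5.15 F [ 1.5  0.6 -1.7] w 0.433 g 40.4
.509,.2377,.0554,5.2 shift cm [0.08 0.05 0.68] spin -0.001
```

```bash
python3 -m jog '[[0,0,0.3,0],[0,0,0.5,0],[0,0,0.65,0],[0,0,0.7,0],[0,0,0.7,0],[0,0,0.7,0]]'; python3 go.py; python3 -m jog '[[0,0,0,0],[0,0,0,0],[0,0,0,0],[0,0,0,0],[0,0,0,0],[0,0,0,0]]' -1;  python3 -m jog '[[0,0,-0.5,0],[0,0,-2,0],[0,0,-5,0],[0,0,-9,0],[0,0,-13,0],[0,0,-15,0],[-2,0.3,-15,0],[-6,0.9,-15,0],[-10,1.5,-15,0],[-14,2.2,-15,0],[-18,2.8,-15,0],[-21,3.3,-15,0],[-23.5,3.6,-15,0],[-24.1,3.7,-15,0],[-24.1,3.7,-15,0],[-24.1,3.7,-15,0],[-24.1,3.7,-15,0],[-24.1,3.7,-15,0]]'; python3 go.py .568,.001,.049,5.2
```

```text
t: 44.05
eef_pos: [0.5082, 0.2377, 0.0554]
tool_rot: [-0.0, 0.674, 0.739, 0.0]
contact_force: [-1.0, 0.6, 4.7]
gripper_width: 0.434
grasp_force: 40.9
t 44.05 tcp [0.5082 0.2377 0.0554] yang 5.22 F [-1.   0.6  4.7] w 0.434 g 40.9
t: 44.55
eef_pos: [0.5079, 0.2374, 0.0547]
tool_rot: [0.0, 0.674, 0.739, -0.0]
contact_force: [-0.7, 0.5, -1.0]
gripper_width: 0.999
grasp_force: 0.0
t: 46.05
eef_pos: [0.5664, 0.0028, 0.2047]
tool_rot: [-0.0, 0.673, 0.74, 0.0]
contact_force: [-0.2, -0.2, -0.3]
gripper_width: 1.002
grasp_force: 0.0
t 46.05 tcp [0.5664 0.0028 0.2047] yang 5.38 F [-0.2 -0.2 -0.3] w 1.002 g 0.0
.568,.001,.049,5.2 shift cm [-0.21  0.14 15.57] spin 0.003
```

```bash
python3 -m jog '[[-0.1,0.05,3,0],[-0.1,0.05,6,0],[-0.1,0.05,9,0],[-0.1,0.05,11.5,0],[-0.1,0.05,13.5,0],[-0.1,0.05,14.8,0],[-0.1,0.05,15.4,0],[-0.1,0.05,15.6,0],[-0.1,0.05,15.6,0],[-0.1,0.05,15.6,0]]'; python3 go.py .568,.001,.049,5.2; python3 -m jog '[[0,0,0,0],[0,0,0,0],[0,0,0,0],[0,0,0,0],[0,0,0,0],[0,0,0,0],[0,0,0,0],[0,0,0,0],[0,0,0,0]]' 1 40; python3 -m jog '[[0,0,-0.5,0],[0,0,-1.5,0],[0,0,-3,0],[0,0,-5,0],[0,0,-7.5,0],[0,0,-10,0],[0,0,-12.5,0],[0,0,-14.5,0],[0,0,-15.3,0],[0,0,-15.3,0]]'; python3 go.py .502,.3128,.2,5.2
```

```text
t: 46.88
eef_pos: [0.5681, 0.0, 0.0499]
tool_rot: [0.001, 0.674, 0.739, 0.001]
contact_force: [0.6, -0.3, 0.4]
gripper_width: 0.997
grasp_force: 0.0
t 46.88 tcp [0.5681 0.     0.0499] yang 5.22 F [ 0.6 -0.3  0.4] w 0.997 g 0.0
.568,.001,.049,5.2 shift cm [ 0.1  -0.    0.09] spin 0.0
t: 47.63
eef_pos: [0.5678, -0.0001, 0.0494]
tool_rot: [0.0, 0.674, 0.739, 0.001]
contact_force: [0.2, 0.6, 6.2]
gripper_width: 0.434
grasp_force: 39.8
t: 48.47
eef_pos: [0.5682, -0.0002, 0.2039]
tool_rot: [0.001, 0.674, 0.738, 0.002]
contact_force: [0.3, 0.1, -2.0]
gripper_width: 0.431
grasp_force: 40.2
t 48.47 tcp [ 5.682e-01 -2.000e-04  2.039e-01] yang 5.21 F [ 0.3  0.1 -2. ] w 0.431 g 40.2
.502,.3128,.2,5.2 shift cm [31.78 -3.76  0.4 ] spin 0.0
```

```bash
python3 -m jog '[[1,-0.1,0,0],[3,-0.4,0,0],[6,-0.7,0,0],[9.5,-1.1,0,0],[13,-1.5,0,0],[16.5,-2,0,0],[20,-2.4,0,0],[23.5,-2.8,0,0],[26.5,-3.1,0,0],[29,-3.4,0,0],[31,-3.6,0,0],[31.7,-3.7,0,0],[31.7,-3.7,0,0],[31.7,-3.7,0,0],[31.7,-3.7,1,0],[31.7,-3.7,3,0],[31.7,-3.7,5.5,0],[31.7,-3.7,8,0],[31.7,-3.7,10,0],[31.7,-3.7,12,0]]'; python3 -m jog '[[0,0,1,0],[0,0,1.6,0],[0,0,2,0],[0,0,2,0],[0,0,2,0]]';python3 go.py .502,.312,.0554,5.2
```

```text
t: 50.13
eef_pos: [0.5017, 0.3095, 0.08]
tool_rot: [0.0, 0.675, 0.737, -0.001]
contact_force: [-0.6, 0.1, -0.6]
gripper_width: 0.43
grasp_force: 40.2
t: 50.55
eef_pos: [0.5022, 0.3122, 0.0625]
tool_rot: [0.0, 0.674, 0.738, 0.001]
contact_force: [0.2, 0.3, -1.9]
gripper_width: 0.435
grasp_force: 40.2
t 50.55 tcp [0.5022 0.3122 0.0625] yang 5.18 F [ 0.2  0.3 -1.9] w 0.435 g 40.2
.502,.312,.0554,5.2 shift cm [-0.01 -0.02  0.71] spin -0.0
```

```bash
python3 -m jog '[[0,0,0.3,0],[0,0,0.5,0],[0,0,0.65,0],[0,0,0.7,0],[0,0,0.7,0],[0,0,0.7,0]]'; python3 go.py; python3 -m jog '[[0,0,0,0],[0,0,0,0],[0,0,0,0],[0,0,0,0],[0,0,0,0],[0,0,0,0]]' -1;  python3 -m jog '[[0,0,-0.5,0],[0,0,-2,0],[0,0,-5,0],[0,0,-9,0],[0,0,-13,0],[0,0,-15,0],[-2,0.2,-15,0],[-6,0.5,-15,0],[-10,0.9,-15,0],[-14,1.2,-15,0],[-18,1.5,-15,0],[-22,1.9,-15,0],[-26,2.2,-15,0],[-30,2.6,-15,0],[-34,2.9,-15,0],[-37,3.1,-15,0],[-38.2,3.2,-15,0],[-38.2,3.2,-15,0],[-38.2,3.2,-15,0],[-38.2,3.2,-15,0]]'; python3 go.py .569,-.0657,.049,5.2
```

```text
t: 51.05
eef_pos: [0.5018, 0.3124, 0.0554]
tool_rot: [-0.0, 0.674, 0.739, 0.0]
contact_force: [-1.3, -0.1, 5.2]
gripper_width: 0.435
grasp_force: 40.5
t 51.05 tcp [0.5018 0.3124 0.0554] yang 5.22 F [-1.3 -0.1  5.2] w 0.435 g 40.5
t: 51.55
eef_pos: [0.5015, 0.3121, 0.0547]
tool_rot: [-0.0, 0.674, 0.739, -0.0]
contact_force: [-0.0, 0.1, 0.2]
gripper_width: 1.002
grasp_force: 0.0
t: 53.22
eef_pos: [0.5681, -0.0634, 0.2047]
tool_rot: [-0.001, 0.673, 0.739, 0.0]
contact_force: [0.6, 0.6, -0.5]
gripper_width: 0.997
grasp_force: 0.0
t 53.22 tcp [ 0.5681 -0.0634  0.2047] yang 5.34 F [ 0.6  0.6 -0.5] w 0.997 g 0.0
.569,-.0657,.049,5.2 shift cm [-0.26  0.08 15.57] spin 0.002
```

```bash
python3 -m jog '[[0,0,3,0],[0,0,6,0],[0,0,9,0],[0,0,11.5,0],[0,0,13.5,0],[0,0,14.8,0],[0,0,15.4,0],[0,0,15.6,0],[0,0,15.6,0],[0,0,15.6,0]]'; python3 go.py .568,-.0657,.049,5.2; python3 -m jog '[[0,0,0,0],[0,0,0,0],[0,0,0,0],[0,0,0,0],[0,0,0,0],[0,0,0,0],[0,0,0,0],[0,0,0,0],[0,0,0,0]]' 1 40; python3 -m jog '[[0,0,-0.5,0],[0,0,-1.5,0],[0,0,-3,0],[0,0,-5,0],[0,0,-7.5,0],[0,0,-10,0],[0,0,-12.5,0],[0,0,-14.5,0],[0,0,-15.3,0],[0,0,-15.3,0]]'; python3 go.py .4957,.3871,.2,5.2
```

```text
t: 54.05
eef_pos: [0.569, -0.0651, 0.0499]
tool_rot: [0.001, 0.674, 0.739, 0.001]
contact_force: [0.8, -0.0, 0.2]
gripper_width: 0.997
grasp_force: 0.0
t 54.05 tcp [ 0.569  -0.0651  0.0499] yang 5.23 F [ 0.8 -0.   0.2] w 0.997 g 0.0
.568,-.0657,.049,5.2 shift cm [-0.05 -0.11  0.09] spin 0.001
t: 54.8
eef_pos: [0.5686, -0.0654, 0.0494]
tool_rot: [0.0, 0.674, 0.738, 0.0]
contact_force: [-0.7, -0.2, 5.5]
gripper_width: 0.433
grasp_force: 39.7
t: 55.63
eef_pos: [0.5692, -0.0656, 0.204]
tool_rot: [0.001, 0.674, 0.738, 0.001]
contact_force: [0.4, 0.4, -0.7]
gripper_width: 0.433
grasp_force: 40.3
t 55.63 tcp [ 0.5692 -0.0656  0.204 ] yang 5.2 F [ 0.4  0.4 -0.7] w 0.433 g 40.3
.4957,.3871,.2,5.2 shift cm [45.75 -3.22  0.39] spin 0.0
```

```bash
python3 -m jog '[[1,-0.1,0,0],[3,-0.2,0,0],[6,-0.4,0,0],[9.5,-0.7,0,0],[13,-0.9,0,0],[16.5,-1.2,0,0],[20,-1.4,0,0],[23.5,-1.7,0,0],[27,-1.9,0,0],[30.5,-2.1,0,0],[34,-2.4,0,0],[37.5,-2.6,0,0],[41,-2.9,0,0],[43.5,-3.1,0,0],[45.2,-3.2,0,0],[45.8,-3.2,0,0],[45.8,-3.2,0,0],[45.8,-3.2,0,0],[45.8,-3.2,0,0],[45.8,-3.2,0,0]]'; python3 -m jog '[[0,0,1,0],[0,0,3,0],[0,0,6,0],[0,0,9,0],[0,0,11.5,0],[0,0,13,0],[0,0,13.8,0],[0,0,14,0],[0,0,14,0],[0,0,14,0]]';python3 go.py .4957,.3871,.0554,5.2
```

```text
t: 57.3
eef_pos: [0.4956, 0.3855, 0.2019]
tool_rot: [0.0, 0.675, 0.737, -0.0]
contact_force: [0.3, 0.1, -0.6]
gripper_width: 0.433
grasp_force: 40.2
t: 58.13
eef_pos: [0.4955, 0.3881, 0.0628]
tool_rot: [0.0, 0.674, 0.738, 0.001]
contact_force: [-0.8, 0.7, -1.3]
gripper_width: 0.43
grasp_force: 40.3
t 58.13 tcp [0.4955 0.3881 0.0628] yang 5.19 F [-0.8  0.7 -1.3] w 0.43 g 40.3
.4957,.3871,.0554,5.2 shift cm [-0.1   0.01  0.74] spin -0.0
```

Lower, release, retreat towards the free space over the mat, and check.

```bash
python3 -m jog '[[-0.1,0,0.3,0],[-0.1,0,0.5,0],[-0.1,0,0.65,0],[-0.1,0,0.7,0],[-0.1,0,0.7,0],[-0.1,0,0.7,0]]'; python3 go.py; python3 -m jog '[[0,0,0,0],[0,0,0,0],[0,0,0,0],[0,0,0,0],[0,0,0,0],[0,0,0,0]]' -1;  python3 -m jog '[[0,0,-0.5,0],[0,0,-2,0],[0,0,-5,0],[0,0,-9,0],[0,0,-13,0],[0,0,-15,0],[-2,0.2,-15,0],[-6,0.5,-15,0],[-10,0.9,-15,0],[-14,1.2,-15,0],[-18,1.5,-15,0],[-22,1.9,-15,0],[-26,2.2,-15,0],[-30,2.6,-15,0],[-34,2.9,-15,0],[-37,3.1,-15,0],[-38.2,3.2,-15,0],[-38.2,3.2,-15,0],[-38.2,3.2,-15,0],[-38.2,3.2,-15,0]]'; python3 - <<'E'
from h import *
for n in('top','scene'):
    c=snap(n,n+'9.png');P=cloud(c); X,Y,Z=P[...,0],P[...,1],P[...,2]
    m=(X>.53)&(X<.68)&(Y<-.2)&(Y>-.42)&(Z>.041)&(Z<.06); print(n,'meter',rect(c,m,.049))
    for nm,x0,y0 in (('black',.509,.2375),('yellow',.502,.3126),('green',.4957,.387)):
        q=(abs(X-x0)<.03)&(abs(Y-y0)<.03)&(Z>.107)&(Z<.122); v,u=np.nonzero(q)
        print('cap',nm,len(u), onz(c,u.mean(),v.mean(),.114).round(4), 'coaster',x0,y0)
E
```

```text
t: 58.63
eef_pos: [0.495, 0.3871, 0.0554]
tool_rot: [-0.0, 0.674, 0.739, 0.0]
contact_force: [-0.8, 0.1, 4.9]
gripper_width: 0.434
grasp_force: 40.7
t 58.63 tcp [0.495  0.3871 0.0554] yang 5.22 F [-0.8  0.1  4.9] w 0.434 g 40.7
t: 59.13
eef_pos: [0.4947, 0.3868, 0.0547]
tool_rot: [0.0, 0.674, 0.739, -0.0]
contact_force: [0.1, 1.0, 0.7]
gripper_width: 0.996
grasp_force: 0.0
t: 60.8
eef_pos: [0.5612, 0.0113, 0.2047]
tool_rot: [-0.0, 0.673, 0.739, 0.0]
contact_force: [-0.0, 0.7, 0.1]
gripper_width: 1.002
grasp_force: 0.0
top meter (591.1, -311.6, 52.5, 106.0, -8.5)
cap black 89 [0.5061 0.2368 0.114 ] coaster 0.509 0.2375
cap yellow 89 [0.5019 0.3116 0.114 ] coaster 0.502 0.3126
cap green 94 [0.4944 0.3854 0.114 ] coaster 0.4957 0.387
scene meter (596.0, -311.5, 55.2, 104.9, -8.3)
cap black 73 [0.5091 0.2375 0.114 ] coaster 0.509 0.2375
cap yellow 68 [0.5045 0.3127 0.114 ] coaster 0.502 0.3126
cap green 64 [0.4974 0.386  0.114 ] coaster 0.4957 0.387
```

View pics/scene9.png

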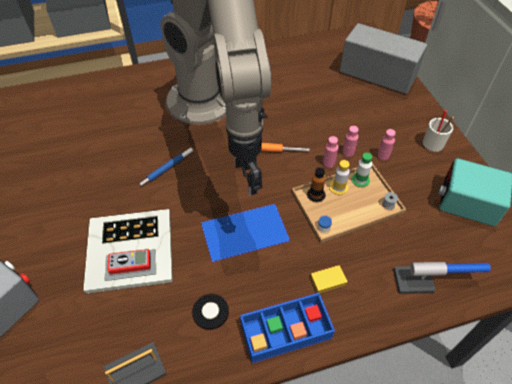

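The black, yellow and green bottles stand on their coasters at (318,184), (342,177) and (363,170). The meter is on the pad at (129,262), and the board and the pink bottles have not moved. All are centred to within about 2 mm, so I'll hand in.

```bash
python3 -m jog '[[0,0,0,0],[0,0,0,0],[0,0,0,0],[0,0,0,0]]' >/dev/null; python3 -c "
from station import bot
print(bot.hand_in())"
```

```text
the job is handed in; nothing more can be done
None
```

The job is done and handed in after about 61 s of the 147 s: the meter lies face up on the foam pad, each bottle is back on the coaster of its cap's colour (all within about 2 mm of centre by the cameras), and the circuit board was not touched. The meter first landed about 4 mm off along the pad, so I regripped and re-centred it before putting any bottle back.

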